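# Index the boring table to the next hole

## Task

Bring the seat blank round to its next socket: with the fingertips press the red index plunger right in to free the table, turn the table anticlockwise (seen from above) to the very next hole of the index ring, and let the plunger spring back up there so that the table is locked. Only press and push: do not close the fingers round the plunger or pick anything up, do not turn the other way or on to a further hole, and leave the glue bottle, jar, hammer and chair rail where they are.

Things in the scene. Friction and masses are not known exactly. Their poses are not given: they have to be found in the camera images.
- indexer: the whole fixture, bolted down: green pedestal with a fixed steel index ring (outer diameter 330 mm, top 60 mm above the bench) and a green bracket with a steel boring guide on the side away from the plunger. Origin on the bench on the turning axis, z up, x points from the axis to the bracket post (255 mm out, 34 x 50 mm, 132 mm high). The ring has eight holes, 15 mm wide, every 45 degrees on a circle of 145 mm radius, seen from above as black dots round the table
- table_axis (a point): point on the vertical turning axis, at the centre of the top face of the round wooden seat blank (220 mm diameter, top 104 mm above the bench), which is screwed to the turntable and turns with it; bored sockets are dark dots, those still to do are pencilled crosses
- plunger_top (a point): centre of the flat top of the red plunger head (50 mm diameter, 12 mm thick, top 106 mm above the bench when up). The plunger stands upright in a steel sleeve on a forked lug of the turntable, 195 mm from the axis, outside the ring, and travels round with the table. Below, a foot reaches in under the ring, and its brass pin stands up in a hole of the ring from underneath, so pressing the head down takes the pin out. Head 14 mm clear of the sleeve (48 mm diameter) when up
- plunger (a joint): how far the plunger is pressed down, m: 0 fully up, 0.013 at its stop. A spring returns it: 3 N to start, 8 N at the stop. The pin is clear of the ring from 0.010 on; below that it locks the table. Let go between two holes, the pin rubs under the ring at about 0.010 and springs up when it comes under a hole; its round nose draws itself in from up to about 5 mm off
- turntable (a joint): turn of the table, rad: about 0 at the start, in its present hole; grows anticlockwise seen from above. The next hole is at 0.785. It turns stiffly (0.08 N m), about 0.5 N at the plunger, stays where it is left, and has about 0.01 rad of play when locked
- next_hole (a point): mouth of the hole that the pin has to go into, on the ring's top face, 145 mm from the axis; this point does not move
- pin_tip (a point): round tip of the brass pin (12 mm diameter), 50 mm nearer the axis than the plunger, seen between the two arms of the lug; when up it stands 2 mm above the ring's top
- glue: yellow glue bottle with blue nozzle, 62 mm diameter, 170 mm high, standing loose; origin under its centre
- jar: amber glass screw jar, 72 mm diameter, 85 mm high, standing loose; origin under its centre
- hammer: hammer lying loose, 300 mm long, handle to its -x, head to its +x; origin on the bench under its middle
- chair_rail: curved wooden piece of a chair's arm rail, about 240 mm long, 28 mm thick, lying loose; origin on the bench under its middle

How it is judged:
By the outcome, as a careful person would: the job done as asked, in the order asked, and still so for the second after the job is handed in, with the robot touching nothing.
It also fails if it takes over 42 s, if anything falls off the work surface, if the arm or the gripper's body presses on something with over 40 N, if the wrist force passes 120 N, or if a joint passes its speed limit or range.

## Robot

A 6-joint arm with a two-finger parallel gripper is mounted at the origin on the work surface. World frame = base frame: x ahead of the robot, y to its left, z up, the work surface at z = 0. Lengths are in m, angles in rad, forces in N, time in s.
With the tool pointing down it reaches from about 0.275 to 0.725 m from the base axis. Payload 15.9 kg.
Tool frame: the origin (TCP) lies at the very end of the fingers, on their centre line; the grasp point (between the pads) lies 19 mm behind it; z points along the fingers, y is the line along which they close (so a half turn about z gives the same grasp; the last joint's range is limited). The gripper opens to 85 mm and grips with 20 to 120 N. Pads are 22 mm wide; open, the fingers measure 114 mm over their backs; the gripper's body (76 mm by 85 mm) begins 54 mm behind the grasp point. The pads swing forward as they close: fully open they stand 13 mm farther back than shut.
Start: joints at [-1.337, 0.213, -0.034, 1.323, 0, 1.571], TCP at [0.116, -0.486, 0.231] pointing down, gripper open.
Joint ranges: [-2.98, 2.98], [-0.74, 1.72], [-1.14, 1.35], [-2.1, 2.04], [-1.57, 1.44], [-3.14, 3.14]. Speed limits (rad/s): [1.89, 1.89, 2.39, 2.57, 3.14, 3.14].

## Interface

Orientations are given as a unit quaternion [x, y, z, w].
In Python, from rig import state, read_camera, sign_off gives the robot as it stands.
- The arm moves only by the shell command python3 -m jog 'ROWS' [OPENING] [FORCE]. ROWS is JSON, a list of rows, each an object with "linear": the shift along the tool's x, y, z in cm, a list of three; "delta_rot": the turn, a rotation vector about the tool's x, y, z in degrees, a list of three. In form: [{"linear": [tx, ty, tz], "delta_rot": [wx, wy, wz]}, ...]. A call has exactly 8 rows; each row is the pose to reach, as a shift and turn from the pose commanded when the call began, along the tool's axes at that moment; what a row does not reach only later rows make up. A row lasts 1/12 s, in which the tool goes at most 41.7 mm and 7.16 degrees, less where a joint would pass 70% of its speed; a pose out of reach is approached as far as the arm can. A call with a gripper value outside its range is refused whole. OPENING is the opening, from -1 (shut) to 1 (fully open), set as the call begins (- or left out, the last holds). The fingers move at their own pace and stop on an object; FORCE is the grip in N (left out, the last holds). Time passes only in rows, so rows that repeat a pose let the fingers close, or fill a call up. It gives the time, the measured TCP pose, the force, the opening and the grip force at its end, in the units of the state.
- state(): the state, without advancing time (a new reading comes with each control period).
- read_camera(name): name is "side" or "top" or "wrist"; returns a dict with "color" (384x512x3 uint8, red, green, blue), "mtx" (3x3 intrinsics, pixels), "position" and "orientation" of the camera in the world. Camera axes: x right, y down, z forward; pixel columns grow to the right and rows downward; lengths in m; the calibration is good to about 2 mm. A picture is of the moment at which its call begins. There is no depth.
- sign_off(): hands the job in; it is judged then, once.
The state is a dict: "time": time; "joint_pos": joint angles; "dq": joint speeds; "tau": joint torques, N m; "tool_pos": TCP position; "ee_rot": TCP orientation; "force": force on the tool from outside, world axes, zero at the start; "wrist_torque": the same for the moment, N m; "gripper_width": finger opening in m; "grip_force": force on a finger pad.
Only numpy, scipy, OpenCV 4.12 (cv2) and the standard library are available. Lean on these libraries where they do the work, as an engineer would, in place of code of your own. Each camera call takes 0.05 s, during which the arm holds its last target. There are 200 camera calls.

## Working session

There is one attempt and no reset: what is moved stays moved. The work goes in short steps, Python scripts to look and compute and a shell command to move; the robot and the scene stay as the last step left them, time stands still between calls to the robot, and variables do not carry over. Pictures are saved under pics/ and viewed, at most 10 in all, crops included, and the job is handed in when it is done.

```bash
mkdir -p pics; cat > h.py <<'E'
import numpy as np,cv2
from scipy.spatial.transform import Rotation as R
from rig import state,read_camera,sign_off
def ray(c,u,v):
    d=R.from_quat(c["orientation"]).apply(np.linalg.solve(np.array(c["mtx"]),[u,v,1.]));return np.array(c["position"]),d
def onz(c,u,v,z):
    p,d=ray(c,u,v);return p+d*(z-p[2])/d[2]
def proj(c,P):
    q=R.from_quat(c["orientation"]).inv().apply(np.array(P)-c["position"]);q=np.array(c["mtx"])@q;return q[:2]/q[2]
E
python3 - <<'E'
from h import *
ims=[]
for n in("top","side"):
    c=read_camera(n);im=c["color"];cv2.imwrite(f"pics/{n}0.png",im[:,:,::-1])
    print(n,c["position"],c["orientation"],c["mtx"])
    hsv=cv2.cvtColor(im,cv2.COLOR_RGB2HSV)
    m=((hsv[...,0]<8)|(hsv[...,0]>172))&(hsv[...,1]>150)&(hsv[...,2]>60)
    k,l,s,ce=cv2.connectedComponentsWithStats(m.astype(np.uint8))
    for i in range(1,k):
        if s[i,4]>30: print(s[i],ce[i],onz(c,*ce[i],.106))
print(state())
E
```

```text
top [0.31883881 0.00722077 1.75231228] [-0.69543327  0.71725612 -0.03189098  0.02998646] [[492.59320763   0.         254.0713713 ]
 [  0.         492.59320763 196.04914279]
 [  0.           0.           1.        ]]
[177 156  15  14 154] [183.7987013 162.7012987] [0.58345197 0.23406244 0.106     ]
side [-0.04535461  0.8399973   0.77854789] [-0.24808119  0.85110582 -0.44621774  0.1223288 ] [[366.08588218   0.         249.8399008 ]
 [  0.         366.08588218 189.65538718]
 [  0.           0.           1.        ]]
[168 207  17  13 157] [175.81528662 213.29936306] [0.57700896 0.23926916 0.106     ]
{'time': 0.1, 'joint_pos': array([-1.33701322e+00,  2.13319735e-01, -3.49798219e-02,  1.32349837e+00,
        1.00969513e-05,  1.57078719e+00]), 'dq': array([-0.00055414, -0.00067378,  0.00281811, -0.00224065, -0.00105612,
       -0.00027488]), 'tau': array([ 7.22459536e-04, -6.87253332e+01,  4.87803054e+01,  1.24177965e-02,
        1.30770391e-04, -6.19451583e-06]), 'tool_pos': array([ 0.1157629 , -0.48610428,  0.23086582]), 'ee_rot': array([ 9.93175301e-01,  1.16630060e-01, -5.33899669e-05, -4.97973203e-04]), 'force': array([0.09603056, 0.10914607, 0.36646821]), 'wrist_torque': array([ 0.04862454,  0.04753832, -0.05528778]), 'grip_force': 0.0, 'gripper_width': 0.08539007029993946}
```

View pics/top0.png

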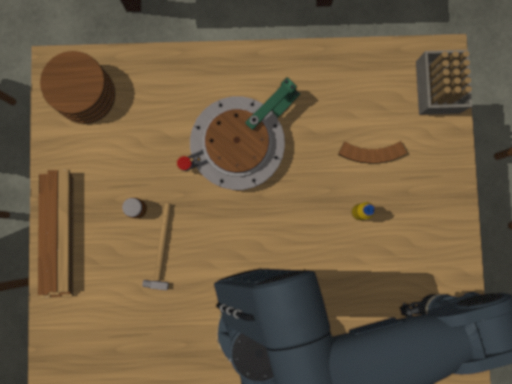

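View pics/side0.png

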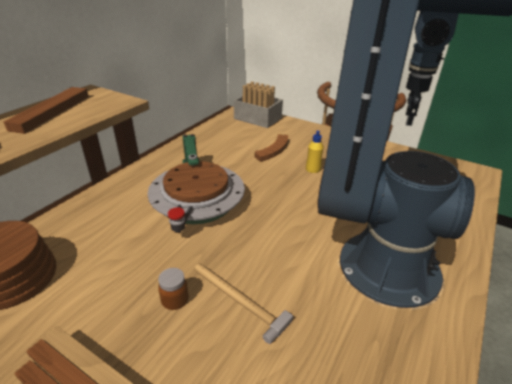

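The top view shows the plunger head at about (184,163), the blank centred near (237,141) and the ring around it, with the bracket at the upper right. Anticlockwise takes the plunger towards the robot, and nothing loose is in the way. Next I'll locate the axis and work out the moves.

```bash
python3 - <<'E'
from h import *
c=read_camera("top");im=c["color"];g=cv2.cvtColor(im,cv2.COLOR_RGB2HSV)
# ring: grey low-saturation
m=((g[...,1]<60)&(g[...,2]>90)).astype(np.uint8);m[:85]=0;m[200:]=0;m[:,:180]=0;m[:,300:]=0
k,l,s,ce=cv2.connectedComponentsWithStats(m);i=1+np.argmax(s[1:,4]);print(s[i])
cn=max(cv2.findContours((l==i).astype(np.uint8),0,1)[0],key=cv2.contourArea)
h=cv2.convexHull(cn);e=cv2.fitEllipse(h);print(e);A=onz(c,*e[0],.058);print("axis ring",A)
# dark holes
gray=cv2.cvtColor(im,cv2.COLOR_RGB2GRAY)
for v in range(85,200):
  for u in range(180,295):
    P=onz(c,u,v,.06)
    r=np.hypot(*(P-A)[:2])
    if .135<r<.155 and gray[v,u]<95 and gray[v,u]==gray[v-2:v+3,u-2:u+3].min(): print(u,v,gray[v,u],round(r,3),round(np.degrees(np.arctan2(P[1]-A[1],P[0]-A[0])),1))
P=onz(c,183.8,162.7,.106);d=(P-A)[:2];print("plunger r,ang",np.hypot(*d),np.degrees(np.arctan2(d[1],d[0])))
s=cv2.resize(im[80:210,160:320],None,fx=5,fy=4.6,interpolation=cv2.INTER_CUBIC);cv2.imwrite("pics/crop.png",s[:,:,::-1][:600])
E
```

```text
[ 190   97   95   93 2793]
((237.05064392089844, 142.84559631347656), (92.8976821899414, 94.41114044189453), 92.47711181640625)
axis ring [0.65534862 0.05388779 0.058     ]
252 104 49 0.147 -22.5
220 105 49 0.147 22.4
261 111 67 0.14 -38.4
260 112 67 0.135 -38.1
266 113 66 0.146 -45.5
271 119 66 0.145 -56.4
275 125 39 0.147 -66.4
198 127 49 0.147 66.0
199 153 55 0.137 103.6
276 157 49 0.144 -112.1
203 163 56 0.138 119.4
253 180 52 0.142 -158.7
221 181 51 0.145 155.9
plunger r,ang 0.19398403659269928 111.75322312062126
```

View pics/crop.png

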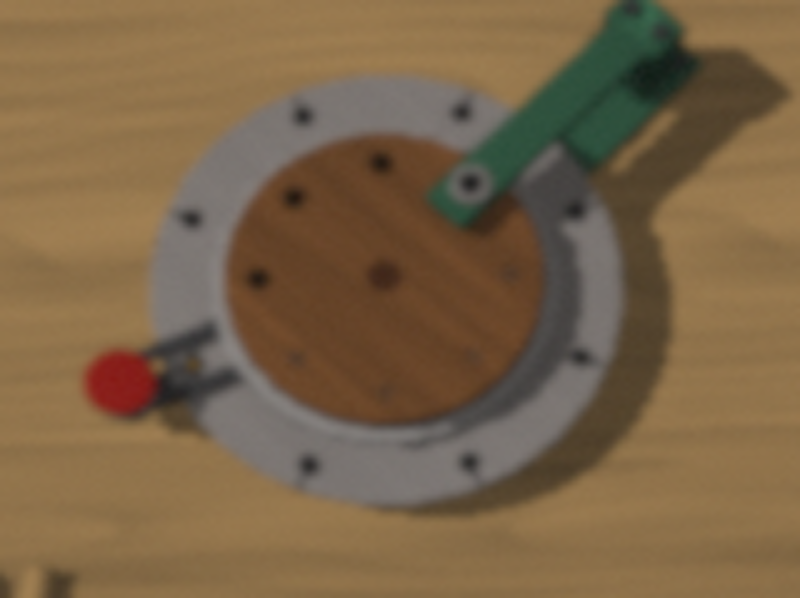

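The ring holes show at 22°, 66° and 157° about the axis (0.655, 0.054). The plunger is at about 112°, so the next hole is at about 157°. I'll move towards the plunger with the gripper shut.

```bash
python3 -m jog '[{"linear":[1,-1,0],"delta_rot":[0,0,-2]},{"linear":[3.5,-3.3,0],"delta_rot":[0,0,-6]},{"linear":[6,-5.7,0],"delta_rot":[0,0,-11]},{"linear":[8.5,-8.1,0],"delta_rot":[0,0,-17]},{"linear":[11,-10.5,0],"delta_rot":[0,0,-23]},{"linear":[13.5,-12.9,0],"delta_rot":[0,0,-29]},{"linear":[16,-15.3,0],"delta_rot":[0,0,-35]},{"linear":[18.5,-17.7,0],"delta_rot":[0,0,-40]}]' -1 40
cat > go.py <<'E'
import sys
from h import *
s=state();r=R.from_quat(s["ee_rot"])
A=np.array([.655,.054])
print("t",s["time"],"pos",s["tool_pos"].round(4),"F",s["force"].round(1),"yaw",np.degrees(np.arctan2(*r.as_matrix()[[1,0],0])).round(1),"tilt",r.as_matrix()[:,2].round(3),"j",s["joint_pos"].round(2))
for a in sys.argv[1:]:
    a=[float(x) for x in a.split(",")]
    T=np.array(a) if len(a)==3 else np.r_[A+.195*np.array([np.cos(np.radians(a[0])),np.sin(np.radians(a[0]))]),a[1]]
    print(a,"cm",(100*r.inv().apply(T-s["tool_pos"])).round(2))
E
python3 go.py 112,.125
```

```text
time: 0.82
tool_pos: [0.2551, -0.2698, 0.2312]
ee_rot: [0.892, 0.452, 0.0, 0.0]
force: [1.5, -0.2, -0.3]
gripper_width: 0.0001
grip_force: 0.0
t 0.8167 pos [ 0.2551 -0.2698  0.2312] F [ 1.5 -0.2 -0.3] yaw 53.7 tilt [ 0.  0. -1.] j [-0.81 -0.05 -0.33  1.3   0.    1.39]
[112.0, 0.125] cm [60.01 -3.55 10.63]
```

```bash
python3 -m jog '[{"linear":[3.5,-0.2,0],"delta_rot":[0,0,-6]},{"linear":[7,-0.4,0],"delta_rot":[0,0,-12]},{"linear":[10.5,-0.6,0],"delta_rot":[0,0,-18]},{"linear":[14,-0.8,0],"delta_rot":[0,0,-24]},{"linear":[17.5,-1,0],"delta_rot":[0,0,-30]},{"linear":[21,-1.2,0],"delta_rot":[0,0,-36]},{"linear":[24.5,-1.4,0],"delta_rot":[0,0,-42]},{"linear":[28,-1.6,0],"delta_rot":[0,0,-48]}]'
python3 go.py 112,.135
```

```text
time: 1.48
tool_pos: [0.4094, -0.0352, 0.2313]
ee_rot: [0.631, 0.776, 0.0, 0.0]
force: [0.9, -1.5, -0.5]
gripper_width: 0.0001
grip_force: 0.0
t 1.4833 pos [ 0.4094 -0.0352  0.2313] F [ 0.9 -1.5 -0.5] yaw 101.7 tilt [ 0. -0. -1.] j [-0.09  0.03 -0.24  1.3  -0.    1.28]
[112.0, 0.135] cm [22.94 22.37  9.63]
```

```bash
python3 -m jog '[{"linear":[2.3,2.2,0],"delta_rot":[0,0,0]},{"linear":[4.6,4.5,0],"delta_rot":[0,0,0]},{"linear":[7,6.8,0],"delta_rot":[0,0,0]},{"linear":[9.3,9.1,0],"delta_rot":[0,0,0]},{"linear":[11.6,11.3,0],"delta_rot":[0,0,0]},{"linear":[14,13.7,0],"delta_rot":[0,0,0]},{"linear":[16.3,15.9,0],"delta_rot":[0,0,0]},{"linear":[18.5,18.1,0],"delta_rot":[0,0,0]}]'
python3 -m jog '[{"linear":[1.5,1.5,0.3],"delta_rot":[0,0,0]},{"linear":[2.8,2.7,1.5],"delta_rot":[0,0,0]},{"linear":[3.8,3.7,3.5],"delta_rot":[0,0,0]},{"linear":[4.4,4.3,6],"delta_rot":[0,0,0]},{"linear":[4.4,4.3,8],"delta_rot":[0,0,0]},{"linear":[4.4,4.3,9.3],"delta_rot":[0,0,0]},{"linear":[4.4,4.3,9.6],"delta_rot":[0,0,0]},{"linear":[4.4,4.3,9.6],"delta_rot":[0,0,0]}]'
python3 go.py 112,.106
python3 - <<'E'
from h import *
a=read_camera("top")["color"][80:210,140:300];b=read_camera("side")["color"][150:280,90:250]
cv2.imwrite("pics/c2.png",cv2.resize(np.hstack([a,b]),None,fx=2.5,fy=2.5,interpolation=2)[:,:,::-1])
E
```

```text
time: 2.15
tool_pos: [0.5502, 0.1818, 0.2309]
ee_rot: [0.633, 0.774, -0.0, -0.0]
force: [-0.2, -0.9, 0.5]
gripper_width: 0.0
grip_force: 0.0
time: 2.82
tool_pos: [0.5826, 0.2315, 0.1344]
ee_rot: [0.633, 0.774, -0.001, -0.0]
force: [-0.3, -1.8, -0.1]
gripper_width: 0.0001
grip_force: 0.0
t 2.8167 pos [0.5826 0.2315 0.1344] F [-0.3 -1.8 -0.1] yaw 101.4 tilt [-0.002 -0.001 -1.   ] j [0.38 0.51 0.15 1.21 0.   1.75]
[112.0, 0.106] cm [0.34 0.   2.84]
```

View pics/c2.png

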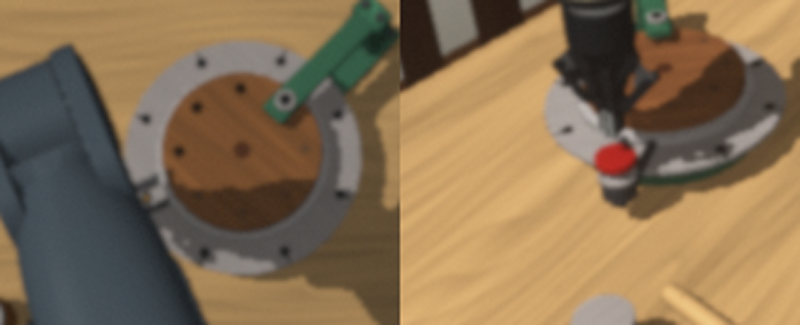

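The side view shows the closed fingertips standing over the red head. I'll press down in stages and watch the force.

```bash
python3 -m jog '[{"linear":[0.3,0,0.6],"delta_rot":[0,0,0]},{"linear":[0.3,0,1.3],"delta_rot":[0,0,0]},{"linear":[0.3,0,2],"delta_rot":[0,0,0]},{"linear":[0.3,0,2.5],"delta_rot":[0,0,0]},{"linear":[0.3,0,2.9],"delta_rot":[0,0,0]},{"linear":[0.3,0,3.3],"delta_rot":[0,0,0]},{"linear":[0.3,0,3.6],"delta_rot":[0,0,0]},{"linear":[0.3,0,3.6],"delta_rot":[0,0,0]}]'
python3 -m jog '[{"linear":[0,0,0.1],"delta_rot":[0,0,0]},{"linear":[0,0,0.2],"delta_rot":[0,0,0]},{"linear":[0,0,0.3],"delta_rot":[0,0,0]},{"linear":[0,0,0.35],"delta_rot":[0,0,0]},{"linear":[0,0,0.4],"delta_rot":[0,0,0]},{"linear":[0,0,0.4],"delta_rot":[0,0,0]},{"linear":[0,0,0.4],"delta_rot":[0,0,0]},{"linear":[0,0,0.4],"delta_rot":[0,0,0]}]'
python3 go.py 112,.093
```

```text
time: 3.58
tool_pos: [0.5827, 0.2347, 0.099]
ee_rot: [0.633, 0.774, 0.0, -0.0]
force: [-0.8, -0.7, 6.1]
gripper_width: 0.0
grip_force: 2.8
time: 4.25
tool_pos: [0.5831, 0.2348, 0.096]
ee_rot: [0.633, 0.774, 0.001, 0.0]
force: [-0.5, -0.2, 7.7]
gripper_width: -0.0001
grip_force: 3.4
t 4.25 pos [0.5831 0.2348 0.096 ] F [-0.5 -0.2  7.7] yaw 101.4 tilt [ 0.001  0.001 -1.   ] j [0.38 0.53 0.08 1.12 0.   1.75]
[112.0, 0.093] cm [ 0.02 -0.11  0.3 ]
```

```bash
python3 -m jog '[{"linear":[0,0,0.1],"delta_rot":[0,0,0]},{"linear":[0,0,0.2],"delta_rot":[0,0,0]},{"linear":[0,0,0.3],"delta_rot":[0,0,0]},{"linear":[0,0,0.35],"delta_rot":[0,0,0]},{"linear":[0,0,0.35],"delta_rot":[0,0,0]},{"linear":[0,0,0.35],"delta_rot":[0,0,0]},{"linear":[0,0,0.35],"delta_rot":[0,0,0]},{"linear":[0,0,0.35],"delta_rot":[0,0,0]}]'
python3 go.py 112,.093; python3 - <<'E'
from h import *
A=np.array([.655,.054]);s=state();r=R.from_quat(s["ee_rot"]);p=s["tool_pos"][:2]-A;print(np.hypot(*p),np.degrees(np.arctan2(p[1],p[0])))
for k in range(1,33):
    a=np.radians(45*k/32);M=np.array([[np.cos(a),-np.sin(a)],[np.sin(a),np.cos(a)]])
    print(k,(100*r.inv().apply(np.r_[M@p-p,0])).round(2)[:2])
E
```

```text
time: 4.92
tool_pos: [0.5835, 0.235, 0.093]
ee_rot: [0.633, 0.774, 0.001, 0.001]
force: [-0.3, 1.1, 11.7]
gripper_width: 0.0002
grip_force: 5.4
t 4.9167 pos [0.5835 0.235  0.093 ] F [-0.3  1.1 11.7] yaw 101.4 tilt [ 0.002  0.001 -1.   ] j [0.38 0.53 0.07 1.11 0.   1.75]
[112.0, 0.093] cm [ 0.01 -0.16 -0.  ]
0.19460593095966391 111.5575450157969
1 [-0.09 -0.47]
2 [-0.19 -0.94]
3 [-0.3 -1.4]
4 [-0.43 -1.86]
5 [-0.56 -2.32]
6 [-0.71 -2.77]
7 [-0.87 -3.22]
8 [-1.04 -3.67]
9 [-1.22 -4.11]
10 [-1.41 -4.55]
11 [-1.61 -4.98]
12 [-1.82 -5.41]
13 [-2.04 -5.84]
14 [-2.28 -6.25]
15 [-2.52 -6.66]
16 [-2.77 -7.07]
17 [-3.04 -7.47]
18 [-3.31 -7.86]
19 [-3.59 -8.25]
20 [-3.88 -8.62]
21 [-4.18 -9.  ]
22 [-4.49 -9.36]
23 [-4.81 -9.72]
24 [ -5.14 -10.06]
25 [ -5.47 -10.4 ]
26 [ -5.82 -10.73]
27 [ -6.17 -11.06]
28 [ -6.53 -11.37]
29 [ -6.89 -11.68]
30 [ -7.27 -11.97]
31 [ -7.65 -12.26]
32 [ -8.04 -12.54]
```

The plunger is at its stop with about 12 N on it. I'll turn along the arc with the tool yaw following, so each quarter uses the same rows.

```bash
python3 -m jog '[{"linear":[-0.09,-0.47,0],"delta_rot":[0,0,-1.4]},{"linear":[-0.19,-0.94,0],"delta_rot":[0,0,-2.8]},{"linear":[-0.30,-1.40,0],"delta_rot":[0,0,-4.2]},{"linear":[-0.43,-1.86,0],"delta_rot":[0,0,-5.6]},{"linear":[-0.56,-2.32,0],"delta_rot":[0,0,-7]},{"linear":[-0.71,-2.77,0],"delta_rot":[0,0,-8.4]},{"linear":[-0.87,-3.22,0],"delta_rot":[0,0,-9.8]},{"linear":[-1.04,-3.67,0],"delta_rot":[0,0,-11.25]}]'
python3 go.py 122.8,.093
python3 - <<'E'
from h import *
a=read_camera("top")["color"][80:210,140:300];b=read_camera("side")["color"][150:280,90:250]
cv2.imwrite("pics/c3.png",cv2.resize(np.hstack([a,b]),None,fx=2.5,fy=2.5,interpolation=2)[:,:,::-1])
E
```

```text
time: 5.58
tool_pos: [0.5496, 0.2174, 0.093]
ee_rot: [0.554, 0.832, 0.001, 0.001]
force: [0.6, -0.8, 11.2]
gripper_width: -0.0001
grip_force: 5.6
t 5.5833 pos [0.5496 0.2174 0.093 ] F [ 0.6 -0.8 11.2] yaw 112.7 tilt [ 0.003  0.001 -1.   ] j [ 0.38  0.46 -0.05  1.06 -0.    1.55]
[122.8, 0.093] cm [0.06 0.   0.  ]
```

View pics/c3.png

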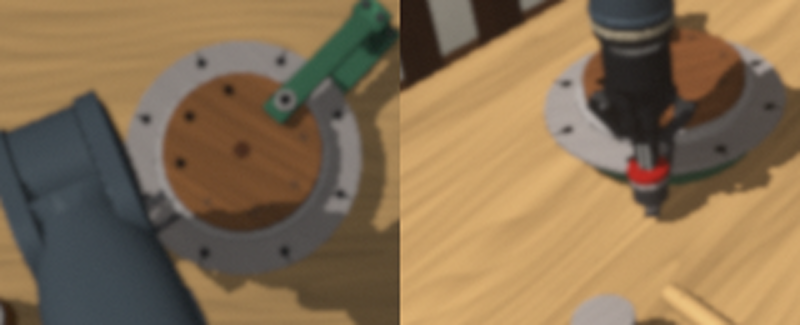

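The table is turning with the tool: the sockets and lug have moved on anticlockwise and the head is still pressed. I'll repeat the same rows.

```bash
python3 -m jog '[{"linear":[-0.09,-0.47,0],"delta_rot":[0,0,-1.4]},{"linear":[-0.19,-0.94,0],"delta_rot":[0,0,-2.8]},{"linear":[-0.30,-1.40,0],"delta_rot":[0,0,-4.2]},{"linear":[-0.43,-1.86,0],"delta_rot":[0,0,-5.6]},{"linear":[-0.56,-2.32,0],"delta_rot":[0,0,-7]},{"linear":[-0.71,-2.77,0],"delta_rot":[0,0,-8.4]},{"linear":[-0.87,-3.22,0],"delta_rot":[0,0,-9.8]},{"linear":[-1.04,-3.67,0],"delta_rot":[0,0,-11.25]}]'
python3 -m jog '[{"linear":[-0.09,-0.47,0],"delta_rot":[0,0,-1.4]},{"linear":[-0.19,-0.94,0],"delta_rot":[0,0,-2.8]},{"linear":[-0.30,-1.40,0],"delta_rot":[0,0,-4.2]},{"linear":[-0.43,-1.86,0],"delta_rot":[0,0,-5.6]},{"linear":[-0.56,-2.32,0],"delta_rot":[0,0,-7]},{"linear":[-0.71,-2.77,0],"delta_rot":[0,0,-8.4]},{"linear":[-0.87,-3.22,0],"delta_rot":[0,0,-9.8]},{"linear":[-1.04,-3.67,0],"delta_rot":[0,0,-11.25]}]'
python3 go.py 156.6,.093
```

```text
time: 6.35
tool_pos: [0.5198, 0.1936, 0.093]
ee_rot: [0.47, 0.883, 0.001, 0.001]
force: [0.7, -1.2, 12.6]
gripper_width: -0.0001
grip_force: 5.7
time: 7.02
tool_pos: [0.4953, 0.1645, 0.093]
ee_rot: [0.381, 0.925, 0.001, 0.001]
force: [0.8, -0.0, 11.7]
gripper_width: -0.0002
grip_force: 5.9
t 7.0167 pos [0.4953 0.1645 0.093 ] F [ 0.8 -0.  11.7] yaw 135.2 tilt [ 0.003  0.001 -1.   ] j [ 0.32  0.32 -0.25  1.   -0.    1.1 ]
[156.6, 0.093] cm [-0.96 -3.7  -0.01]
```

```bash
python3 -m jog '[{"linear":[-0.09,-0.47,0],"delta_rot":[0,0,-1.4]},{"linear":[-0.19,-0.94,0],"delta_rot":[0,0,-2.8]},{"linear":[-0.30,-1.40,0],"delta_rot":[0,0,-4.2]},{"linear":[-0.43,-1.86,0],"delta_rot":[0,0,-5.6]},{"linear":[-0.56,-2.32,0],"delta_rot":[0,0,-7]},{"linear":[-0.71,-2.77,0],"delta_rot":[0,0,-8.4]},{"linear":[-0.87,-3.22,0],"delta_rot":[0,0,-9.8]},{"linear":[-1.04,-3.67,0],"delta_rot":[0,0,-11.25]}]'
python3 go.py 156.6,.093
python3 - <<'E'
from h import *
a=read_camera("top")["color"][80:210,140:300];b=read_camera("side")["color"][150:280,90:250]
cv2.imwrite("pics/c4.png",cv2.resize(np.hstack([a,b]),None,fx=2.5,fy=2.5,interpolation=2)[:,:,::-1])
E
```

```text
time: 7.68
tool_pos: [0.4768, 0.1311, 0.093]
ee_rot: [0.289, 0.957, 0.001, 0.001]
force: [0.6, -0.1, 12.4]
gripper_width: -0.0
grip_force: 6.1
t 7.6833 pos [0.4768 0.1311 0.093 ] F [ 0.6 -0.1 12.4] yaw 146.5 tilt [ 0.003  0.001 -1.   ] j [ 0.27  0.27 -0.32  0.98 -0.    0.85]
[156.6, 0.093] cm [ 0.08 -0.01 -0.  ]
```

View pics/c4.png

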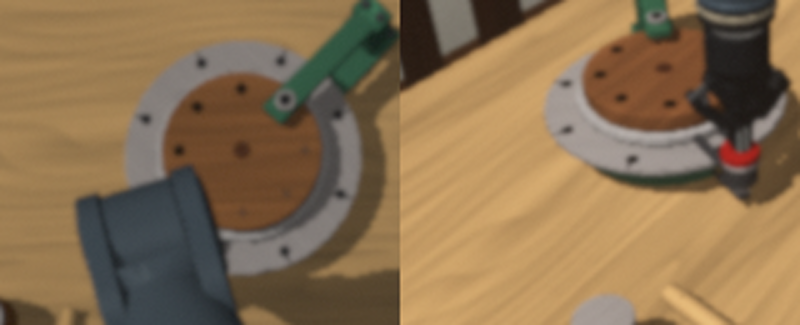

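The table has turned to the next position, and the sockets match the starting pattern one pitch on. I'll lift part way: if the pin is rising into the hole, the spring force will still be there above 0.096.

```bash
python3 -m jog '[{"linear":[0,0,-0.1],"delta_rot":[0,0,0]},{"linear":[0,0,-0.2],"delta_rot":[0,0,0]},{"linear":[0,0,-0.3],"delta_rot":[0,0,0]},{"linear":[0,0,-0.4],"delta_rot":[0,0,0]},{"linear":[0,0,-0.5],"delta_rot":[0,0,0]},{"linear":[0,0,-0.6],"delta_rot":[0,0,0]},{"linear":[0,0,-0.7],"delta_rot":[0,0,0]},{"linear":[0,0,-0.8],"delta_rot":[0,0,0]}]'
```

```text
time: 8.45
tool_pos: [0.4767, 0.131, 0.1006]
ee_rot: [0.289, 0.957, 0.0, 0.001]
force: [2.6, -1.1, 5.5]
gripper_width: 0.0
grip_force: 2.5
```

At z = 0.1006 there is still 5.5 N, so the plunger is following the fingertips up into the hole. I'll lift clear.

```bash
python3 -m jog '[{"linear":[0,0,-0.2],"delta_rot":[0,0,0]},{"linear":[0,0,-0.4],"delta_rot":[0,0,0]},{"linear":[0,0,-0.7],"delta_rot":[0,0,0]},{"linear":[0,0,-1.5],"delta_rot":[0,0,0]},{"linear":[0,0,-3],"delta_rot":[0,0,0]},{"linear":[0,0,-5.5],"delta_rot":[0,0,0]},{"linear":[0,0,-8.5],"delta_rot":[0,0,0]},{"linear":[0,0,-11],"delta_rot":[0,0,0]}]'
python3 go.py .33,-.1,.23
```

```text
time: 9.12
tool_pos: [0.475, 0.131, 0.2117]
ee_rot: [0.289, 0.957, -0.0, -0.0]
force: [1.8, 0.3, -0.2]
gripper_width: -0.0003
grip_force: 0.0
t 9.1167 pos [0.475  0.131  0.2117] F [ 1.8  0.3 -0.2] yaw 146.4 tilt [-0.001  0.    -1.   ] j [ 0.27  0.2  -0.1   1.27  0.    0.86]
[0.33, -0.1, 0.23] cm [ -0.7  -27.27  -1.82]
```

Now I'll back the arm out of the view and check.

```bash
python3 -m jog '[{"linear":[0,-2,-0.3],"delta_rot":[0,0,0]},{"linear":[0,-5,-0.6],"delta_rot":[0,0,0]},{"linear":[-0.1,-8.5,-1],"delta_rot":[0,0,0]},{"linear":[-0.3,-12,-1.3],"delta_rot":[0,0,0]},{"linear":[-0.4,-15.5,-1.5],"delta_rot":[0,0,0]},{"linear":[-0.5,-19,-1.8],"delta_rot":[0,0,0]},{"linear":[-0.6,-22,-1.8],"delta_rot":[0,0,0]},{"linear":[-0.7,-24,-1.8],"delta_rot":[0,0,0]}]'
python3 -m jog '[{"linear":[0,0,0],"delta_rot":[0,0,0]},{"linear":[0,0,0],"delta_rot":[0,0,0]},{"linear":[0,0,0],"delta_rot":[0,0,0]},{"linear":[0,0,0],"delta_rot":[0,0,0]},{"linear":[0,0,0],"delta_rot":[0,0,0]},{"linear":[0,0,0],"delta_rot":[0,0,0]},{"linear":[0,0,0],"delta_rot":[0,0,0]},{"linear":[0,0,0],"delta_rot":[0,0,0]}]'
python3 - <<'E'
from h import *
A=np.array([.655,.054]);L=[];ims=[]
for n in("top","side"):
    c=read_camera(n);im=c["color"];hsv=cv2.cvtColor(im,cv2.COLOR_RGB2HSV)
    m=((hsv[...,0]<8)|(hsv[...,0]>172))&(hsv[...,1]>150)&(hsv[...,2]>60)
    k,l,s,ce=cv2.connectedComponentsWithStats(m.astype(np.uint8))
    if k>1:
        i=1+np.argmax(s[1:,4]);P=onz(c,*ce[i],.106);d=P[:2]-A
        print(n,s[i],P,np.hypot(*d),np.degrees(np.arctan2(d[1],d[0])))
    ims.append(im[80:210,140:300] if n=="top" else im[150:280,90:250])
cv2.imwrite("pics/c5.png",cv2.resize(np.hstack(ims),None,fx=2.5,fy=2.5,interpolation=2)[:,:,::-1])
E
```

```text
time: 9.78
tool_pos: [0.3467, -0.0741, 0.2283]
ee_rot: [0.289, 0.957, -0.0, -0.0]
force: [-0.0, 0.1, 0.8]
gripper_width: 0.0001
grip_force: 0.0
time: 10.45
tool_pos: [0.3488, -0.0725, 0.2277]
ee_rot: [0.289, 0.957, 0.0, -0.0]
force: [-0.6, 0.1, 0.2]
gripper_width: 0.0002
grip_force: 0.0
top [208 186  15  14 163] [0.47846848 0.13103462 0.106     ] 0.19260765811678124 156.4245615017993
side [218 202  16  12 151] [0.4718416  0.13727193 0.106     ] 0.20119943697775605 155.5513495998318
```

View pics/c5.png

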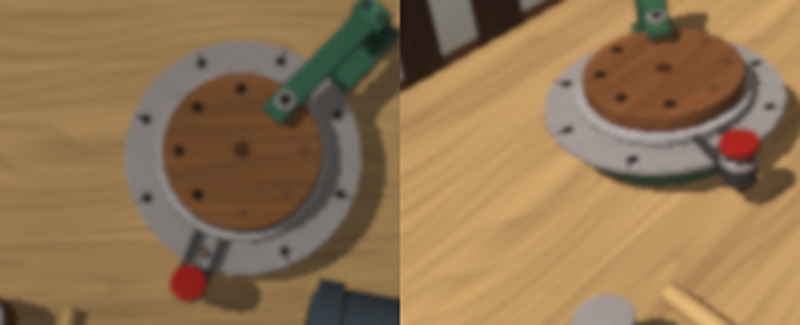

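The head is back up, with clear sleeve beneath it, at 156.4°: a 44.7° turn, one pitch. The vacated hole is open, so the pin is seated in the next one. I'll hand it in.

```bash
python3 -c "from rig import sign_off; print(sign_off())"
```

```text
the job is handed in; nothing more can be done
None
```

I pressed the plunger in, turned the table one hole anticlockwise (about 44.7° by camera) and let the plunger spring back up to lock it; the arm is clear and the job was handed in at about 10.6 s.

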